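# Fit the distance sleeve and grease the flange bearing

### The arm

A 6-joint arm with a two-finger parallel gripper is mounted at the origin on the work surface. World frame = base frame: x ahead of the robot, y to its left, z up, the work surface at z = 0. Lengths are in m, angles in degrees, forces in N, time in s.
With the tool pointing down it reaches from about 0.4 to 0.825 m from the base axis. Payload 7 kg.
Tool frame: the origin (TCP) lies midway between the tips of the shut fingers; the grasp point (between the pads) lies 19 mm behind it (r.grip_point_offset is the z of the grasp point in the tool frame, in m); z points along the fingers, y is the line along which they close (so a half turn about z gives the same grasp; the last joint's range is limited). The gripper opens to 88 mm and grips with 3 to 60 N. Pads are 19 mm wide; open, the fingers measure 130 mm over their backs; the gripper's body (78 mm by 193 mm) begins 47 mm behind the grasp point.
Start: joints at [-54.54, 20.546, 0.682, 0, -70.136, -16.507], TCP at [0.219, -0.638, 0.227] pointing down, gripper open.
Joint ranges: [-176.03, 176.03], [-82.01, 121.73], [-58.28, 71.71], [-173.87, 95.51], [-174.79, -0.11], [-173.66, 173.66]. Speed limits (degrees/s): [136.94, 136.94, 172.46, 180, 180, 180].

### API

Orientations are given as [roll, pitch, yaw] about the fixed x, y, z axes, in that order (R = Rz(yaw) Ry(pitch) Rx(roll)).
In Python, from plant import r, viewer, recognise, outline_of, pinpoint gives the robot as it stands.
- The arm moves only by the tool move_arm, never from a script. Its argument "targets" is a list of rows, each a list of 2 entries, a list of its own where there are three numbers: the shift along the tool's x, y, z in cm, then the turn, a rotation vector about the tool's x, y, z in rad. A call has 1 to 5 rows; each row is the pose to reach, as a shift and turn from the pose commanded when the call began, along the tool's axes at that moment; what a row does not reach only later rows make up. A row lasts 1/8 s, in which the tool goes at most 62.5 mm and 10.7 degrees, less where a joint would pass 70% of its speed; a pose out of reach is approached as far as the arm can. A call with a gripper value outside its range is refused whole. "jaw" is the finger opening in cm, from 0 to 8.76, set as the call begins (left out, the last holds). The fingers move at their own pace and stop on an object; "squeeze" is the grip in N (left out, the last holds). Time passes only in rows, so rows that repeat a pose let the fingers close. It gives the time, the measured TCP pose, the force, the opening and the grip force at its end, in the units of the state.
- r.get_state(): the state, without advancing time (a new reading comes with each control period).
- viewer.capture(name): name is "scene" or "top"; returns a dict with "image" (420x560x3 uint8, blue, green, red), "intrinsics" (3x3 intrinsics, pixels), "D" ([k1, k2, p1, p2, k3] as OpenCV has them; the pictures are not rectified), "camera_from_world" (4x4, takes a point from world to camera coordinates). Camera axes: x right, y up, looking along -z (the intrinsics and any distortion apply to the point x, -y, -z); pixel columns grow to the right and rows downward; lengths in m; the calibration is good to about 2 mm. A picture is of the moment at which its call begins. There is no depth.
- r.close_job(): hands the job in; it is judged then, once.
Trained networks look in the newest picture that a camera, given by its name, has taken for a name from the list of things; names that differ only in an ending like _2 or _b are one class to them, and where a whole thing is asked for, a point or a joint stands for the part that bears it (a point fixed in the world has none). Each returns a list of dicts, best first, with "score" (0 to 1); they miss things now and then, are a little off and sometimes report something else, mostly with a low value. They report only what shows in the picture. A call takes as long as a camera call.
- recognise(label, camera): "box" ([left, top, right, bottom] in pixels, round what is visible of it).
- outline_of(label, camera): "mask" (420x560 bool, what is visible of it) and "box" ([left, top, right, bottom] in pixels, round what is visible of it).
- pinpoint(label, camera): "location" ([row, column] in pixels: a listed point, or the origin of a listed thing).
The state is a dict: "time_s": time; "joints": joint angles; "qd": joint speeds; "joint_torque": joint torques, N m; "tcp_pos": TCP position; "eef_rot": TCP orientation; "contact_force": force on the tool from outside, world axes, zero at the start; "moment": the same for the moment, N m; "gripper_width": finger opening in m; "gripper_force": force on a finger pad.
Only numpy, scipy, OpenCV 4.12 (cv2) and the standard library are available. Lean on these libraries where they do the work, as an engineer would, in place of code of your own. Each camera call takes 0.05 s, during which the arm holds its last target. There are 200 camera calls.

### The job

A flange bearing with an upright shaft stub is clamped in the machine vise. Slide the distance sleeve over the shaft until it sits down on the bearing and let go of it; then take the push-type grease gun out of its holder, press its coupler squarely onto the bearing's tilted grease nipple until it snaps on, and keep pushing until the gun is down on its spring for the whole stroke. Finish while holding the gun pushed down like that, and leave the other things on the bench where they are.

Things in the scene. Friction and masses are not known exactly. Their poses are not given: they have to be found in the camera images.
- sleeve: distance sleeve: plain steel ring, 40 mm outside, 23 mm bore, 28 mm tall, standing flat on the 3 mm black parts mat (its bore vertical). It is the narrower and taller of the two rings on the mat. Origin: centre of its underside; z along the bore. Weighs about 0.16 kg
- parts_mat: black rubber mat fixed to the table, 220 x 150 x 3 mm (x, y, z), to the left or right of the vise. Origin: centre of its underside
- seat (a point): on the shaft's axis at the bearing's inner ring face (33 mm across), 95 mm above the table: the sleeve's underside rests here. Axes of the vise: z up along the shaft, -x the side on which the nipple leans out. Round boss below: 31 mm radius, top at 92 mm. Beside the seat fingers have room towards +y and -y; towards -x the nipple is in the way
- vise: machine vise fixed to the table with the bearing clamped in it. Origin: under the shaft's axis, at table height; jaws close along y. It reaches 110 mm to +y, 165 mm to -y (screw and T-handle, below 50 mm height) and 80 mm to each side in x (lugs; jaws 55 mm). Jaws and the bearing's 100 mm square flange are level, 72 mm above the table
- shaft_top (a point): centre of the top of the upright steel shaft stub, 140 mm above the table and 45 mm above the seat. Shaft diameter 20 mm (1.5 mm clearance all round in the sleeve), its top chamfered over the last 4 mm to 14 mm diameter
- nipple: steel grease nipple fixed in the bearing housing, leaning 30 degrees from vertical, away from the shaft. Origin: centre of the top face of its hexagon (20 mm across), 50 mm from the shaft's axis, 90 mm above the table; z points out along the nipple. On that face a 7.6 mm neck, then the head: 11 mm diameter from 11 to 13.5 mm, tapering to a 5 mm tip at 19 mm
- gun: push-type grease gun, upright, nose down in its holder: round aluminium barrel, 32 mm diameter, with a dark end cap (29 mm), below it a slim tube with the coupler. Origin: centre of the barrel's lower shoulder; z points from nose to rear cap. Barrel and cap from z = 0 to 85 mm (top 155 mm above the table); the upper 65 mm stand free above the holder. About 0.35 kg
- coupler_mouth (a point): centre of the coupler's mouth, on the gun's axis, 56 mm below the gun's origin with the spring relaxed; same axes as the gun. Coupler 21 mm outside, bore 13.6 mm, 23 mm deep, four spring balls 6 mm inside. They ride over the nipple's head with 5 to 8 N of push (mouth 11 to 6 mm off), then snap behind it and draw the mouth down on the hexagon (mouth and nipple origins coincide, z axes agree)
- coupler (a joint): how far the gun is pushed down on its coupler (m): 0 relaxed, 0.012 the whole stroke. The spring starts to give at 12 N and takes 18 N at the end of the stroke; it pushes back as soon as it is let up
- gun_holder: gun holder fixed to the table, left or right of the vise: black round foot, 100 mm diameter, 12 mm high, and an aluminium tube 43 mm outside, 90 mm tall, whose top 20 mm (35 mm bore) hold the foot of the barrel; the gun's shoulder rests 70 mm above the table. Lift the gun straight up by 80 mm to clear it. Origin: centre of its underside
- bearing_cup: bearing cup: a wider, lower steel ring, 52 mm outside, 40 mm bore, 15 mm tall, lying flat on the parts mat beside the sleeve; not part of the job. Origin: centre of its underside
- brass_valve: brass valve body lying roughly along y, 153 mm long, 36 mm across its hexagonal ends, behind the vise; not part of the job. Origin: on the table under its middle
- alu_housing: aluminium sensor housing standing upright, 44 mm diameter, 100 mm tall, behind the vise; not part of the job. Origin: centre of its underside
- wash_bottle: white wash bottle with a blue cap and spout, 60 mm diameter, 165 mm tall; not part of the job. Origin: centre of its underside
- pen_cup: black square pen cup, 70 x 70 x 90 mm with pens up to 145 mm; not part of the job. Origin: centre of its underside
- regulator: pneumatic pressure regulator standing on the table, about 60 x 80 mm in plan with its ports, 103 mm tall; not part of the job. Origin: centre of its underside
- screwdriver: screwdriver lying on the table near the robot, 160 mm long; not part of the job. Origin: on the table under its middle
- spanner: steel spanner lying on the table near the robot, 150 mm long; not part of the job. Origin: on the table under its middle

How it is judged:
By the outcome, as a careful person would: the job done as asked, in the order asked, and still so for the second after the job is handed in, while the arm keeps its last pose, push and grip.
It also fails if it takes over 58 s, if anything falls off the work surface, if the arm or the gripper's body presses on something with over 40 N, if the wrist force passes 120 N, or if a joint passes its speed limit or range.

## Working session

There is one attempt and no reset: what is moved stays moved. The work goes in short steps, Python scripts to look and compute and a tool call to move; the robot and the scene stay as the last step left them, time stands still between calls to the robot, and variables do not carry over. Pictures are saved under pics/ and viewed, at most 12 in all, crops included, and the job is handed in when it is done.

Besides the shell and the picture viewer there is one more tool, called after ">>>" by a JSON object that holds its "name" and its "arguments". move_arm: Moves the arm, as the interface text tells. Its arguments: {"type":"object","properties":{"targets":{"type":"array","items":{"type":"array"}},"jaw":{"type":"number"},"squeeze":{"type":"number"}},"required":["targets"]}

```bash
ls; mkdir -p pics
python3 - <<'E'
from plant import r, viewer, recognise, outline_of, pinpoint
import cv2, numpy as np
for c in ("scene","top"):
    d=viewer.capture(c); cv2.imwrite(f"pics/{c}0.png",d["image"])
    print(c,d["intrinsics"].tolist(),d["D"],np.round(d["camera_from_world"],4).tolist())
    for n in ["sleeve","bearing_cup","shaft_top","seat","nipple","gun","gun_holder","coupler_mouth","vise","parts_mat"]:
        print(n,[(np.round(p["location"],1).tolist(),round(float(p["score"]),2)) for p in pinpoint(n,c)[:2]],[(np.round(p["box"]).tolist(),round(float(p["score"]),2)) for p in recognise(n,c)[:2]])
s=r.get_state(); print(s, r.grip_point_offset)
E
```

```text
pics
scene [[481.10312901948134, 0.0, 276.5514676920327], [0.0, 481.10312901948134, 207.600992910838], [0.0, 0.0, 1.0]] [-0.1604832  0.         0.         0.         0.       ] [[-0.8185, 0.5744, 0.0092, 0.475], [-0.309, -0.4537, 0.8359, 0.0769], [0.4843, 0.6813, 0.5489, -1.4377], [0.0, 0.0, 0.0, 1.0]]
sleeve [([310.5, 412.0], 0.22)] [([424.0, 281.0, 445.0, 304.0], 0.89)]
bearing_cup [([318.5, 394.6], 0.71)] [([351.0, 273.0, 476.0, 356.0], 0.73), ([383.0, 305.0, 411.0, 330.0], 0.53)]
shaft_top [] [([227.0, 191.0, 338.0, 267.0], 0.72), ([156.0, 204.0, 192.0, 240.0], 0.63)]
seat [] [([226.0, 189.0, 339.0, 270.0], 0.6)]
nipple [([200.1, 298.6], 0.5)] [([298.0, 196.0, 306.0, 206.0], 0.57)]
gun [([162.8, 232.8], 0.64)] [([226.0, 134.0, 238.0, 155.0], 0.72)]
gun_holder [([177.6, 233.0], 0.73), ([309.1, 411.4], 0.39)] [([214.0, 154.0, 252.0, 191.0], 0.59), ([297.0, 195.0, 305.0, 204.0], 0.57)]
coupler_mouth [] []
vise [([239.5, 286.0], 0.66), ([199.8, 298.8], 0.66)] [([227.0, 189.0, 338.0, 268.0], 0.67)]
parts_mat [([309.3, 414.0], 0.6), ([236.5, 287.0], 0.45)] [([287.0, 275.0, 321.0, 363.0
[... 1297 characters left out ...]
)]
{'time_s': 2.1, 'joints': array([-5.45406812e+01,  2.05478691e+01,  6.80997999e-01,  6.24364100e-04,
       -7.01329259e+01, -1.65059474e+01]), 'qd': array([-0.00544916,  0.00583084,  0.07918838,  0.09679437, -0.05334537,
       -0.01982012]), 'joint_torque': array([-2.60896559e-04, -5.82362258e+01,  2.93298322e+01,  7.00240195e+00,
        1.24546935e-02, -2.46072909e-05]), 'tcp_pos': array([ 0.21920763, -0.63840498,  0.22653886]), 'eef_rot': array([-1.79999638e+02, -5.05320699e-04, -1.61046416e+02]), 'contact_force': array([ 0.52585986, -0.32225904,  0.01054761]), 'moment': array([ 0.04746862, -0.03436938, -0.03536523]), 'gripper_force': 0.0, 'gripper_width': 0.0874181806581045} -0.0188
```

View pictures.

View pics/top0.png

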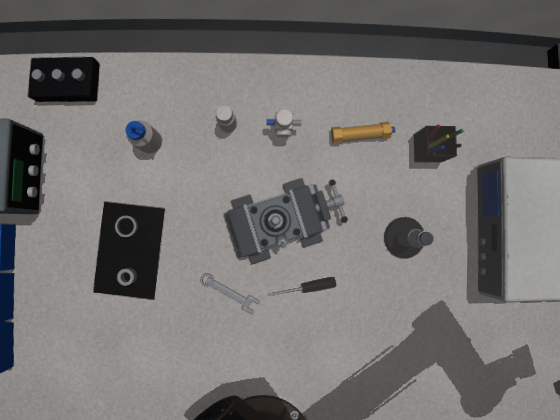

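View pics/scene0.png

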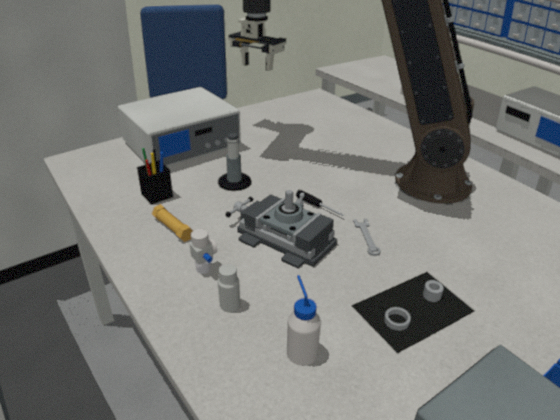

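```bash
cat > h.py <<'E'
import numpy as np, cv2
from scipy.optimize import least_squares
from scipy.spatial.transform import Rotation as R
F=np.diag([1.,-1,-1,1])
def proj(d,P):
    T=F@np.array(d["camera_from_world"]); 
    p,_=cv2.projectPoints(np.atleast_2d(np.asarray(P,float)),cv2.Rodrigues(T[:3,:3])[0],T[:3,3],d["intrinsics"],np.array(d["D"]))
    return p.reshape(-1,2)          # col,row
def onplane(d,uv,z):
    T=F@np.array(d["camera_from_world"]); n=cv2.undistortPoints(np.array([[uv]],float),d["intrinsics"],np.array(d["D"])).reshape(2)
    v=T[:3,:3].T@np.r_[n,1]; o=-T[:3,:3].T@T[:3,3]
    return o+v*(z-o[2])/v[2]
def mcent(m):
    ys,xs=np.nonzero(m); return np.array([xs.mean(),ys.mean()])
E
python3 - <<'E'
from plant import r, viewer, recognise, outline_of, pinpoint
from h import *
D={}
for c in ("scene","top"):
    d=D[c]=viewer.capture(c)
    for n,z in [("sleeve",.017),("bearing_cup",.0105),("gun",.11),("shaft_top",.1),("gun_holder",.006)]:
        o=outline_of(n,c)
        for q in o[:1]:
            m=mcent(q["mask"]); print(c,n,round(float(q["score"]),2),q["mask"].sum(),np.round(q["box"]),np.round(m,1),np.round(onplane(d,m,z),4))
    for n,z in [("sleeve",.003),("shaft_top",.14),("seat",.095),("nipple",.09),("gun",.07),("gun_holder",0),("vise",0)]:
        print(c,n,[np.round(onplane(d,p["location"][::-1],z),4)[:2].tolist() for p in pinpoint(n,c)[:2]])
a=cv2.resize(D["top"]["image"][170:270,215:355],None,fx=5.6,fy=5.6,interpolation=cv2.INTER_CUBIC)
cv2.imwrite("pics/vt.png",a)
b=cv2.resize(D["scene"]["image"][175:275,210:350],None,fx=5.6,fy=5.6,interpolation=cv2.INTER_CUBIC)
cv2.imwrite("pics/vs.png",b)
E
```

```text
scene sleeve 0.92 350 [422. 280. 442. 303.] [433.  290.5] [0.3961 0.3253 0.017 ]
scene bearing_cup 0.69 372 [384. 305. 414. 328.] [396.6 318.1] [0.5157 0.3313 0.0105]
scene gun 0.65 1303 [138. 150. 172. 203.] [154.5 179.2] [ 0.7524 -0.3005  0.11  ]
scene shaft_top 0.78 4898 [230. 192. 338. 266.] [286.1 228.5] [0.5921 0.0517 0.1   ]
scene gun_holder 0.88 750 [217. 153. 253. 189.] [233.7 176.1] [ 0.4856 -0.3593  0.006 ]
scene sleeve [[0.3954, 0.3148]]
scene shaft_top [[0.5294, -0.0129], [0.4974, 0.2039]]
scene seat [[0.5267, -0.035]]
scene nipple [[0.4809, -0.0384]]
scene gun [[0.4959, -0.3397]]
scene gun_holder [[0.503, -0.3323]]
scene vise [[0.5328, -0.0241], [0.7611, 0.0869]]
top sleeve 0.49 260 [118. 264. 138. 285.] [126.7 276. ] [0.3974 0.323  0.017 ]
top bearing_cup 0.67 244 [115. 214. 138. 237.] [125.4 225.2] [0.517  0.3316 0.0105]
top gun 0.83 313 [410. 229. 433. 247.] [420.2 238.3] [ 0.4967 -0.3405  0.11  ]
top shaft_top 0.72 5842 [227. 181. 349. 261.] [279.8 219.1] [ 0.5348 -0.0329  0.1   ]
top gun_holder 0.82 1132 [384. 218. 423. 258.] [402.  236.9] [ 0.4984 -0.3326  0.006 ]
top sleeve [[0.3954, 0.328], [0.4963, -0.3553]]
top shaft_top [[0.522, -0.0187], [0.5015, -0.299]]
top seat [[0.5303, -0.0206]]
top nipple [[0.7354, -0.0369], [0.4838, -0.0325]]
top gun [[0.5015, -0.3369], [0.4943, -0.3163]]
top gun_holder [[0.4957, -0.343]]
top vise [[0.5241, -0.0301]]
```

View pics/vt.png

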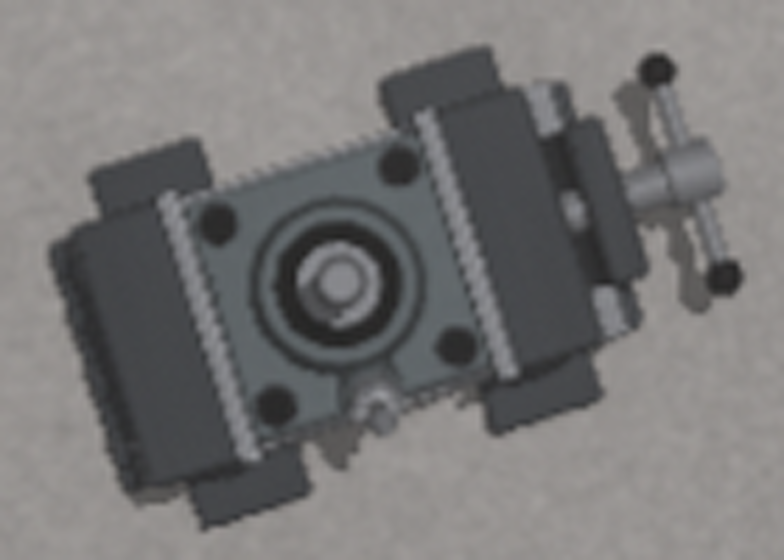

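View pics/vs.png

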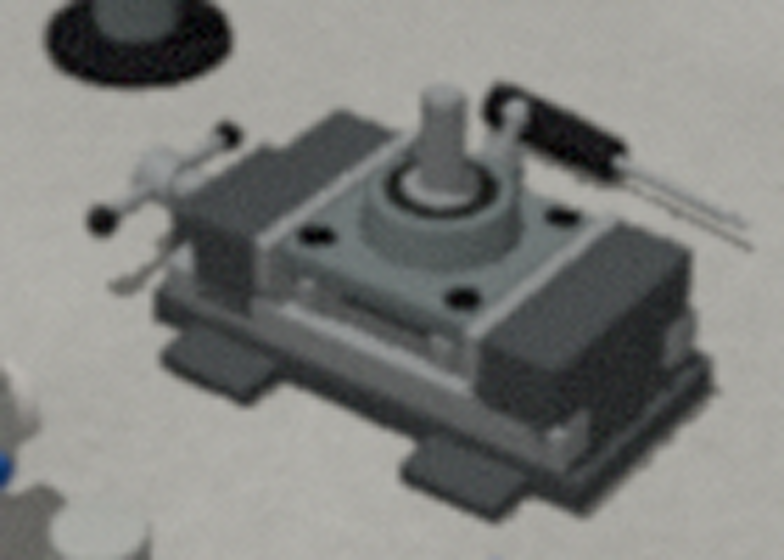

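```bash
cat > fit.py <<'E'
from plant import r, viewer, recognise, outline_of, pinpoint
from h import *
D={c:viewer.capture(c) for c in("scene","top")}
pt=lambda u,v:np.array([(u+.5)/5.6-.5+215,(v+.5)/5.6-.5+170])
ps=lambda u,v:np.array([(u+.5)/5.6-.5+210,(v+.5)/5.6-.5+175])
def pts(p):
    x,y,w,a=p; M=R.from_euler('z',w).as_matrix()
    L=np.array([[0,0,.14],[-.0595,0,.1065],[a,a,.072],[a,-a,.072],[-a,-a,.072],[-a,a,.072],[0,0,.092]])
    return L@M.T+[x,y,0]
T=np.array([pt(342,281),pt(383,417),pt(218,222),pt(399,166),pt(458,345),pt(278,405),pt(338,285)])
S=np.array([ps(443,96),ps(516,106),ps(463,298),ps(317,234),[0,0],ps(563,216),ps(442,186)])
ok=np.array([1,1,1,1,0,1,1])[:,None]
def res(p):
    P=pts(p); return np.r_[(proj(D["top"],P)-T).ravel(),(ok*(proj(D["scene"],P)-S)).ravel()]
f=least_squares(res,[.527,-.025,.3,.035]); print("vise",np.round(f.x[:2],4),np.degrees(f.x[2]),f.x[3]); print(np.round(f.fun.reshape(-1,2),2).tolist())
for sub in ("top","scene"):
    g=least_squares(lambda p:res(p)[:14] if sub=="top" else res(p)[14:],f.x); print(sub,np.round(g.x[:2],4),np.degrees(g.x[2]))
def cyl(x,y,z0,z1,rad):
    t=np.linspace(0,2*np.pi,40); c=np.c_[x+rad*np.cos(t),y+rad*np.sin(t)]
    return np.r_[np.c_[c,0*t+z0],np.c_[c,0*t+z1]]
def hullc(d,P,filled=True):
    m=np.zeros((420*8,560*8),np.uint8); h=cv2.convexHull(np.round((proj(d,P)+.5)*8).astype(np.float32)); M=cv2.moments(h); return np.array([M["m10"]/M["m00"],M["m01"]/M["m00"]])/8-.5
def fitcyl(name,z0,z1,rad,x0,box):
    ob={}
    for c in D:
        for q in outline_of(name,c):
            b=q["box"]; m=q["mask"].astype(np.uint8)
            pr=hullc(D[c],cyl(*x0,z0,z1,rad)); cc=mcent(m)
            if np.hypot(*(pr-cc))<15:
                k,_=cv2.findContours(m,cv2.RETR_EXTERNAL,cv2.CHAIN_APPROX_NONE); mm=np.zeros_like(m); cv2.drawContours(mm,k,-1,1,-1); ob[c]=mcent(mm);break
    for use in [list(ob)]+[[c] for c in ob]:
        g=least_squares(lambda p:np.concatenate([hullc(D[c],cyl(*p,z0,z1,rad))-ob[c] for c in use]),x0,diff_step=1e-3); print(name,use,np.round(g.x,4),np.round(g.fun,2))
if __name__=="__main__":
    fitcyl("sleeve",.003,.031,.02,[.397,.324],0)
    fitcyl("gun",.09,.155,.016,[.497,-.335],0)
    fitcyl("gun_holder",0,.012,.05,[.497,-.335],0)
    fitcyl("bearing_cup",.003,.018,.026,[.517,.331],0)
E
python3 fit.py
```

```text
vise [ 0.5328 -0.0221] 18.978145589487976 0.03789089130234357
[[-0.52, -0.25], [0.49, 2.2], [-0.38, 0.21], [-0.46, -0.29], [-0.4, -0.05], [-0.55, -0.12], [-0.22, -0.4], [-0.34, -1.03], [0.18, -1.21], [-0.47, -0.0], [-0.58, 0.35], [0.0, 0.0], [-0.6, -0.04], [-0.62, 0.15]]
top [ 0.5332 -0.0228] 18.80691617226096
scene [ 0.5327 -0.0206] 19.010293313973115
sleeve ['scene', 'top'] [0.3963 0.3233] [-0.52 -0.3  -0.61  0.29]
sleeve ['scene'] [0.396  0.3246] [ 0.   -0.01]
sleeve ['top'] [0.397  0.3218] [-0. -0.]
gun ['scene', 'top'] [ 0.4982 -0.3361] [ 0.07 -0.5  -0.08 -0.23]
gun ['scene'] [ 0.5001 -0.3336] [-0. -0.]
gun ['top'] [ 0.4977 -0.3364] [-0. -0.]
gun_holder ['scene', 'top'] [ 0.4968 -0.3371] [0.53 4.32 1.57 0.73]
gun_holder ['scene'] [ 0.4848 -0.3604] [-0. -0.]
gun_holder ['top'] [ 0.4985 -0.3331] [ 0. -0.]
bearing_cup ['scene', 'top'] [0.5142 0.331 ] [-0.3  -0.5  -0.63 -0.04]
bearing_cup ['scene'] [0.5148 0.3324] [0.   0.01]
bearing_cup ['top'] [0.5142 0.3295] [0. 0.]
```

```bash
cat > go.py <<'E'
import sys
from plant import r
from h import *
def go(*tg):
    s=r.get_state(); M=R.from_euler('xyz',s["eef_rot"],degrees=True)
    print(round(s["time_s"],2),np.round(s["tcp_pos"],4),np.round(s["eef_rot"],2),np.round(s["joints"],1),np.round(s["contact_force"],1))
    for p,e in tg:
        q=R.from_euler('xyz',e,degrees=True) if len(e)==3 else R.from_matrix(e)
        print(np.round(M.inv().apply(np.array(p)-s["tcp_pos"])*100,2).tolist(),np.round((M.inv()*q).as_rotvec(),3).tolist())
E
python3 - <<'E'
from go import *
print([a for a in dir(r) if a[0]!='_'])
e=[180,0,-161]
go(([.45,-.30,.25],e),([.52,-.05,.25],e),([.45,.25,.2],e),([.3965,.3233,.12],e))
E
```

```text
['Unreachable', 'close_job', 'get_state', 'grip_point_offset']
3.9 [ 0.2192 -0.6384  0.2266] [-180.     -0.   -161.05] [-54.5  20.5   0.7   0.  -70.1 -16.5] [-0.5  0.3 -0.2]
[-32.82, 24.51, -2.35] [-0.0, -0.0, -0.001]
[-47.56, 45.88, -2.35] [-0.0, -0.0, -0.001]
[-50.68, 76.53, 2.65] [-0.0, -0.0, -0.001]
[-48.0, 85.2, 10.65] [-0.0, -0.0, -0.001]
```

>>> {"name": "move_arm", "arguments": {"targets": [[[-32.8,24.5,-2.4],[0,0,0]],[[-32.8,24.5,-2.4],[0,0,0]],[[-32.8,24.5,-2.4],[0,0,0]],[[-32.8,24.5,-2.4],[0,0,0]],[[-32.8,24.5,-2.4],[0,0,0]]], "jaw": 8.7}}

```text
time_s: 4.53
tcp_pos: [0.3958, -0.379, 0.2453]
eef_rot: [-180.0, 0.0, -161.1]
contact_force: [1.7, -1.5, 0.3]
gripper_width: 0.0873
gripper_force: 0.0
```

>>> {"name": "move_arm", "arguments": {"targets": [[[-22.4,27.1,0],[0,0,0]],[[-22.4,27.1,0],[0,0,0]],[[-22.4,27.1,0],[0,0,0]],[[-22.4,27.1,0],[0,0,0]],[[-25.5,57.7,2],[0,0,0]]]}}

```text
time_s: 5.15
tcp_pos: [0.4789, -0.0824, 0.2418]
eef_rot: [-180.0, 0.0, -161.0]
contact_force: [0.1, 0.1, -0.6]
gripper_width: 0.0871
gripper_force: 0.0
```

Run:
```python
from go import *
e=[180,0,-161]
go(([.45,.25,.2],e),([.3965,.3233,.12],e))
```

```text
5.15 [ 0.4789 -0.0824  0.2418] [-1.7997e+02  4.0000e-02 -1.6104e+02] [ 13.5   1.8 -21.1   0.  -67.1 -84.6] [ 0.1  0.1 -0.6]
[-8.06, 32.37, 4.17] [-0.0, 0.001, -0.001]
[-5.38, 41.05, 12.17] [-0.0, 0.001, -0.001]
```

>>> {"name": "move_arm", "arguments": {"targets": [[[-8.1,32.4,3.0],[0,0,0]],[[-8.1,32.4,3.0],[0,0,0]],[[-8.1,32.4,3.0],[0,0,0]],[[-8.1,32.4,3.0],[0,0,0]],[[-5.4,41.0,12.2],[0,0,0]]]}}

```text
time_s: 5.78
tcp_pos: [0.4378, 0.2173, 0.1889]
eef_rot: [179.9, 0.3, -161.0]
contact_force: [0.5, -0.3, -0.7]
gripper_width: 0.0871
gripper_force: 0.0
```

Run:
```python
from go import *
e=[180,0,-161]
go(([.3965,.3233,.08],e),([.3965,.3233,.007],e))
```

```text
5.78 [0.4378 0.2173 0.1889] [ 179.9     0.27 -160.99] [ 4.950e+01  4.400e+00 -2.560e+01  1.000e-01 -5.970e+01 -1.206e+02] [ 0.5 -0.3 -0.7]
[0.51, 11.35, 10.91] [0.002, 0.005, 0.0]
[0.54, 11.33, 18.21] [0.002, 0.005, 0.0]
```

>>> {"name": "move_arm", "arguments": {"targets": [[[0.5,11.3,9],[0.002,0.005,0]],[[0.5,11.3,9],[0.002,0.005,0]],[[0.5,11.3,9],[0.002,0.005,0]],[[0.5,11.3,9],[0.002,0.005,0]]]}}

```text
time_s: 6.28
tcp_pos: [0.395, 0.3194, 0.0969]
eef_rot: [-179.8, -0.4, -160.9]
contact_force: [0.4, -0.3, -0.1]
gripper_width: 0.0869
gripper_force: 0.0
```

Run:
```python
from go import *
from plant import viewer
e=[180,0,-161]
go(([.3965,.3233,.06],e),([.3965,.3233,.007],e))
s=r.get_state();im=[]
for c,n in(("top",(130,280)),("scene",(433,285))):
    d=viewer.capture(c); x,y=n; im.append(cv2.resize(d["image"][y-50:y+50,x-50:x+50],None,fx=4,fy=4,interpolation=2))
    print(c,proj(d,[[.3965,.3233,.031],s["tcp_pos"]]))
cv2.imwrite("pics/g1.png",np.hstack(im))
```

```text
6.28 [0.395  0.3194 0.0969] [-179.81   -0.36 -160.94] [ 6.110e+01  1.250e+01 -2.970e+01 -1.000e-01 -4.830e+01 -1.319e+02] [ 0.4 -0.3 -0.1]
[-0.3, 0.33, 3.68] [-0.003, -0.006, 0.001]
[-0.33, 0.35, 8.98] [-0.003, -0.006, 0.001]
top [[124.6606821  277.03057679]
 [116.60422829 280.96231796]]
scene [[433.48203956 285.24576548]
 [438.76277259 260.29038504]]
```

View pics/g1.png

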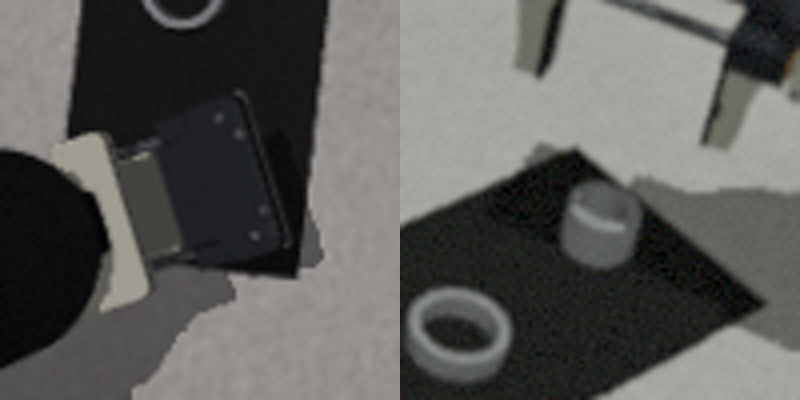

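>>> {"name": "move_arm", "arguments": {"targets": [[[-0.3,0.3,6],[-0.003,-0.006,0]],[[-0.3,0.3,8.9],[-0.003,-0.006,0]],[[-0.3,0.3,8.9],[-0.003,-0.006,0]],[[-0.3,0.3,8.9],[-0.003,-0.006,0]]]}}

```text
time_s: 6.88
tcp_pos: [0.3981, 0.3231, 0.0102]
eef_rot: [179.9, 0.2, -161.1]
contact_force: [1.1, 0.7, 0.6]
gripper_width: 0.0869
gripper_force: 0.0
```

>>> {"name": "move_arm", "arguments": {"targets": [[[0,0,0],[0,0,0]],[[0,0,0],[0,0,0]],[[0,0,0],[0,0,0]],[[0,0,0],[0,0,0]],[[0,0,0],[0,0,0]]], "jaw": 3.0, "squeeze": 20}}

```text
time_s: 7.5
tcp_pos: [0.3969, 0.3225, 0.0085]
eef_rot: [179.9, 0.1, -161.0]
contact_force: [-0.2, 0.4, 0.9]
gripper_width: 0.0427
gripper_force: 0.0
```

>>> {"name": "move_arm", "arguments": {"targets": [[[0,0,0],[0,0,0]],[[0,0,0],[0,0,0]],[[0,0,-1.5],[0,0,0]],[[0,0,-6],[0,0,0]],[[0,0,-12],[0,0,0]]]}}

```text
time_s: 8.12
tcp_pos: [0.3961, 0.3211, 0.1294]
eef_rot: [-179.9, -0.1, -161.1]
contact_force: [1.4, 1.1, -1.7]
gripper_width: 0.0392
gripper_force: 20.0
```

Run:
```python
from go import *
e=[180,0,-161.02]
go(([.48,.15,.22],e),([.5328,-.0221,.20],e))
```

```text
8.12 [0.3961 0.3211 0.1294] [-1.7993e+02 -1.0000e-01 -1.6106e+02] [  61.1   10.2  -27.5   -0.   -52.4 -132.2] [ 1.4  1.1 -1.7]
[-2.36, -18.92, -9.04] [-0.001, -0.002, -0.001]
[-1.77, -36.91, -7.02] [-0.001, -0.002, -0.001]
```

>>> {"name": "move_arm", "arguments": {"targets": [[[-2.4,-18.9,-8],[0,0,0]],[[-2.4,-18.9,-8],[0,0,0]],[[-2.4,-18.9,-8],[0,0,0]],[[-1.8,-36.9,-6],[0,0,0]],[[-1.8,-36.9,-6],[0,0,0]]]}}

```text
time_s: 8.75
tcp_pos: [0.5115, 0.0465, 0.1942]
eef_rot: [179.9, 0.1, -161.0]
contact_force: [1.9, 0.7, -2.3]
gripper_width: 0.0384
gripper_force: 20.0
```

Run:
```python
from go import *
e=[180,0,-161.02]
go(([.5328,-.0221,.165],e))
```

```text
8.75 [0.5115 0.0465 0.1942] [ 1.7992e+02  1.5000e-01 -1.6103e+02] [ 27.1   6.7 -22.2  -0.1 -61.  -98.1] [ 1.9  0.7 -2.3]
[0.23, -7.19, 2.91] [0.001, 0.003, -0.0]
```

>>> {"name": "move_arm", "arguments": {"targets": [[[0.2,-6.5,0.5],[0,0,0]],[[0.2,-6.5,1.5],[0,0,0]],[[0.2,-6.5,1.5],[0,0,0]],[[0.2,-6.5,1.5],[0,0,0]],[[0.2,-6.5,1.5],[0,0,0]]]}}

```text
time_s: 9.38
tcp_pos: [0.5307, -0.0124, 0.1784]
eef_rot: [179.9, 0.1, -160.9]
contact_force: [-0.3, -0.7, -2.2]
gripper_width: 0.0385
gripper_force: 20.0
```

Run:
```python
from go import *
from plant import viewer
e=[180,0,-161.02]
go(([.5328,-.0221,.160],e))
s=r.get_state();im=[]
for c,n in(("top",(280,215)),("scene",(292,200))):
    d=viewer.capture(c); x,y=n; im.append(cv2.resize(d["image"][y-40:y+40,x-40:x+40],None,fx=5,fy=5,interpolation=2))
    t=s["tcp_pos"]; print(c,proj(d,[[.5328,-.0221,.14],t+[0,0,.0225],t-[0,0,.0055]]))
cv2.imwrite("pics/p1.png",np.hstack(im))
```

```text
9.38 [ 0.5307 -0.0124  0.1784] [ 1.7994e+02  1.1000e-01 -1.6093e+02] [ 19.8   9.1 -21.5  -0.1 -59.3 -90.7] [-0.3 -0.7 -2.2]
[0.12, -0.99, 1.84] [0.001, 0.002, 0.002]
top [[275.11714637 219.50868848]
 [270.68700565 219.71214042]
 [270.5662335  220.06657914]]
scene [[288.36036167 190.71383427]
 [292.26873933 169.10027152]
 [291.94318619 179.90447433]]
```

View pics/p1.png

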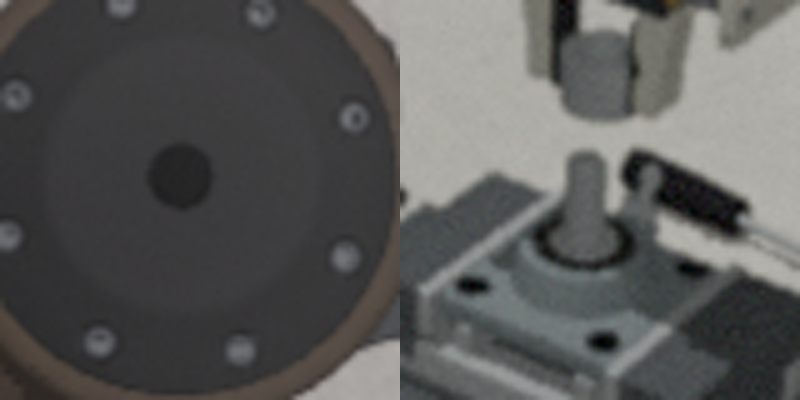

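>>> {"name": "move_arm", "arguments": {"targets": [[[0.1,-1.0,1.2],[0,0,0.002]],[[0.1,-1.0,2.6],[0,0,0.002]],[[0.1,-1.0,2.6],[0,0,0.002]],[[0.1,-1.0,2.6],[0,0,0.002]]]}}

```text
time_s: 9.98
tcp_pos: [0.533, -0.0235, 0.1516]
eef_rot: [180.0, 0.0, -161.2]
contact_force: [-0.2, -0.1, -2.2]
gripper_width: 0.0389
gripper_force: 20.0
```

Run:
```python
from go import *
e=[180,0,-161.02]
go(([.5328,-.0221,.135],e),([.5328,-.0221,.101],e))
```

```text
9.97 [ 0.533  -0.0235  0.1516] [ 1.7995e+02  3.0000e-02 -1.6117e+02] [ 18.5  10.9 -23.2  -0.1 -55.9 -89.6] [-0.2 -0.1 -2.2]
[-0.03, 0.14, 1.66] [0.001, 0.0, -0.003]
[-0.03, 0.14, 5.06] [0.001, 0.0, -0.003]
```

>>> {"name": "move_arm", "arguments": {"targets": [[[0,0.1,0.5],[0,0,-0.003]],[[0,0.1,1.0],[0,0,-0.003]],[[0,0.1,1.3],[0,0,-0.003]],[[0,0.1,1.6],[0,0,-0.003]],[[0,0.1,1.6],[0,0,-0.003]]]}}

```text
time_s: 10.6
tcp_pos: [0.5325, -0.0225, 0.1356]
eef_rot: [179.9, 0.0, -161.0]
contact_force: [-0.6, -0.5, -1.7]
gripper_width: 0.0384
gripper_force: 20.0
```

>>> {"name": "move_arm", "arguments": {"targets": [[[0,0,1.0],[0,0,0]],[[0,0,2.0],[0,0,0]],[[0,0,2.8],[0,0,0]],[[0,0,3.2],[0,0,0]],[[0,0,3.3],[0,0,0]]]}}

```text
time_s: 11.22
tcp_pos: [0.5326, -0.0224, 0.1024]
eef_rot: [179.9, 0.0, -161.0]
contact_force: [-0.2, -0.6, -2.3]
gripper_width: 0.0389
gripper_force: 20.0
```

>>> {"name": "move_arm", "arguments": {"targets": [[[0,0,0.1],[0,0,0]],[[0,0,0.2],[0,0,0]],[[0,0,0.3],[0,0,0]],[[0,0,0.3],[0,0,0]]]}}

```text
time_s: 11.72
tcp_pos: [0.5328, -0.0223, 0.1005]
eef_rot: [180.0, 0.1, -161.0]
contact_force: [-3.2, -0.0, 5.5]
gripper_width: 0.0389
gripper_force: 20.0
```

>>> {"name": "move_arm", "arguments": {"targets": [[[0,0,-0.1],[0,0,0]],[[0,0,-0.1],[0,0,0]],[[0,0,-0.1],[0,0,0]],[[0,0,-3],[0,0,0]],[[0,0,-9],[0,0,0]]], "jaw": 7.0}}

```text
time_s: 12.35
tcp_pos: [0.5309, -0.0229, 0.1884]
eef_rot: [179.9, -0.3, -161.0]
contact_force: [2.3, 0.6, 0.7]
gripper_width: 0.0694
gripper_force: 0.0
```

Run:
```python
from go import *
# tilted tool pose for nipple: tool z = -nipple z
ex=R.from_euler('z',19,degrees=True).apply([1,0,0]); nz=-.5*ex+np.array([0,0,.8660]); ez=-nz
ey=R.from_euler('z',19,degrees=True).apply([0,1,0]); exx=np.cross(ey,ez); M=np.c_[exx,ey,ez]
N=np.array([.5328,-.0221,.09])-.05*ex
print("N",N,"nz",nz, R.from_matrix(M).as_euler('xyz',degrees=True))
tip=N+nz*(.056+.023)   # TCP when snapped, grip pt 42mm above shoulder
go((tip,M),(tip+nz*.06,M))
```

```text
N [ 0.48552407 -0.03837841  0.09      ] nz [-0.47275929 -0.16278408  0.866     ] [-180.           30.00072778 -161.        ]
12.35 [ 0.5309 -0.0229  0.1884] [ 179.91   -0.28 -161.  ] [ 18.6   8.9 -20.3  -0.1 -61.  -89.6] [2.3 0.6 0.7]
[8.73, 0.01, 3.04] [[-0.504, 3.092, 0.025], [0.512, -3.087, -0.005], [-0.541, 3.091, 0.015]]
[11.76, 0.01, -2.14] [[-0.504, 3.092, 0.025], [0.512, -3.087, -0.005], [-0.541, 3.091, 0.015]]
```

>>> {"name": "move_arm", "arguments": {"targets": [[[11.8,0,-4],[0,-0.52,0]],[[11.8,0,-4],[0,-0.52,0]],[[11.8,0,-2.1],[0,-0.52,0]],[[11.8,0,-2.1],[0,-0.52,0]],[[11.8,0,-2.1],[0,-0.52,0]]]}}

```text
time_s: 12.98
tcp_pos: [0.4215, -0.061, 0.2119]
eef_rot: [180.0, 29.9, -161.0]
contact_force: [1.0, 0.1, 0.3]
gripper_width: 0.0697
gripper_force: 0.0
```

```bash
sed -i 's/if len(e)==3 else/if np.ndim(e)==1 else/' go.py
python3 - <<'E'
from go import *
from plant import viewer
e=[180,0,-161]
G=[.4985,-.3358]
go((G+[.25],e),(G+[.20],e),(G+[.095],e))
im=[]
for c,n in(("top",(278,225)),("scene",(290,205))):
    d=viewer.capture(c); x,y=n; im.append(cv2.resize(d["image"][y-60:y+60,x-60:x+60],None,fx=3.3,fy=3.3,interpolation=2))
cv2.imwrite("pics/s1.png",np.hstack(im))
E
```

```text
12.97 [ 0.4215 -0.061   0.2119] [ 179.98   29.93 -160.99] [ 18.  -20.8 -49.   -1.  -31.9 -88.3] [1.  0.1 0.3]
[-0.45, -28.49, -4.15] [0.0, 0.522, 0.0]
[2.04, -28.49, 0.18] [0.0, 0.522, 0.0]
[7.28, -28.49, 9.28] [0.0, 0.522, 0.0]
```

View pics/s1.png

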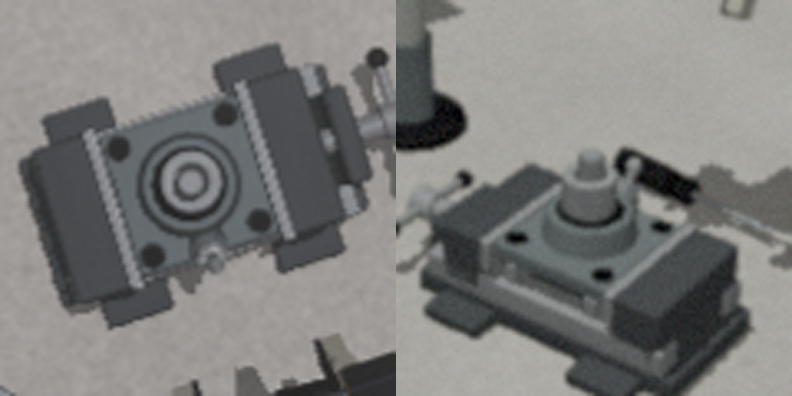

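>>> {"name": "move_arm", "arguments": {"targets": [[[-0.5,-28.5,-4.2],[0,0.522,0]],[[-0.5,-28.5,-4.2],[0,0.522,0]],[[-0.5,-28.5,-4.2],[0,0.522,0]],[[-0.5,-28.5,-4.2],[0,0.522,0]],[[0.5,-28.5,-2.5],[0,0.522,0]]], "jaw": 7.5}}

```text
time_s: 13.7
tcp_pos: [0.5015, -0.3393, 0.2289]
eef_rot: [180.0, -0.1, -161.0]
contact_force: [-0.1, 0.1, 0.1]
gripper_width: 0.0751
gripper_force: 0.0
```

Run:
```python
from go import *
e=[180,0,-161]
G=[.4985,-.3358]
go((G+[.20],e),(G+[.17],e))
```

```text
13.7 [ 0.5015 -0.3393  0.2289] [ 1.7998e+02 -1.0000e-01 -1.6100e+02] [-15.6  14.   -8.2   0.  -67.8 -55.4] [-0.1  0.1  0.1]
[0.17, 0.43, 2.89] [0.0, -0.002, -0.0]
[0.16, 0.43, 5.89] [0.0, -0.002, -0.0]
```

>>> {"name": "move_arm", "arguments": {"targets": [[[0.2,0.3,3],[0,0,0]],[[0.2,0.3,5.9],[0,0,0]],[[0.2,0.3,5.9],[0,0,0]],[[0.2,0.3,5.9],[0,0,0]]]}}

```text
time_s: 14.2
tcp_pos: [0.4965, -0.3342, 0.1712]
eef_rot: [180.0, -0.1, -161.0]
contact_force: [-0.7, -0.3, 0.3]
gripper_width: 0.0748
gripper_force: 0.0
```

Run:
```python
from go import *
e=[180,0,-161]
G=[.4985,-.3358]
go((G+[.13],e),(G+[.095],e))
```

```text
14.2 [ 0.4965 -0.3342  0.1712] [ 1.7998e+02 -7.0000e-02 -1.6095e+02] [-15.2  15.8 -13.7   0.  -60.5 -55.7] [-0.7 -0.3  0.3]
[-0.14, -0.22, 4.12] [0.0, -0.001, 0.001]
[-0.15, -0.22, 7.62] [0.0, -0.001, 0.001]
```

>>> {"name": "move_arm", "arguments": {"targets": [[[-0.1,-0.1,3],[0,0,0]],[[-0.1,-0.1,6],[0,0,0]],[[-0.1,-0.1,7.6],[0,0,0]],[[-0.1,-0.1,7.6],[0,0,0]],[[-0.1,-0.1,7.6],[0,0,0]]]}}

```text
time_s: 14.82
tcp_pos: [0.4973, -0.3346, 0.096]
eef_rot: [-180.0, 0.0, -161.0]
contact_force: [0.3, 0.7, 0.1]
gripper_width: 0.0753
gripper_force: 0.0
```

>>> {"name": "move_arm", "arguments": {"targets": [[[0,0,0],[0,0,0]],[[0,0,0],[0,0,0]],[[0,0,0],[0,0,0]],[[0,0,0],[0,0,0]],[[0,0,0],[0,0,0]]], "jaw": 2.4, "squeeze": 55}}

```text
time_s: 15.45
tcp_pos: [0.4971, -0.3352, 0.0951]
eef_rot: [-179.9, 0.0, -161.0]
contact_force: [0.0, -7.8, -2.7]
gripper_width: 0.031
gripper_force: 54.8
```

>>> {"name": "move_arm", "arguments": {"targets": [[[0,0,0],[0,0,0]],[[0,0,0],[0,0,0]],[[0,0,0],[0,0,0]]]}}

```text
time_s: 15.82
tcp_pos: [0.4971, -0.3353, 0.095]
eef_rot: [-179.9, -0.0, -161.0]
contact_force: [0.4, -5.2, -1.2]
gripper_width: 0.031
gripper_force: 54.7
```

>>> {"name": "move_arm", "arguments": {"targets": [[[0,-0.05,-0.5],[0,0,0]],[[0,-0.05,-2],[0,0,0]],[[0,-0.05,-5],[0,0,0]],[[0,-0.05,-9],[0,0,0]],[[0,-0.05,-14],[0,0,0]]]}}

```text
time_s: 16.45
tcp_pos: [0.4953, -0.334, 0.2339]
eef_rot: [179.8, -0.2, -161.0]
contact_force: [1.9, -0.7, -4.1]
gripper_width: 0.0313
gripper_force: 54.7
```

Run:
```python
from go import *
from plant import viewer
e=[180,0,-161]
go(([.46,-.2,.29],e))
s=r.get_state(); t=s["tcp_pos"]; im=[]
for c in("top","scene"):
    d=viewer.capture(c); q=np.round(proj(d,[t])[0]).astype(int); x,y=q
    im.append(cv2.resize(d["image"][y-40:y+60,x-50:x+50],None,fx=4,fy=4,interpolation=2))
    print(c,q,proj(d,[t-[0,0,.023],t-[0,0,.079]]))
cv2.imwrite("pics/gun1.png",np.hstack(im))
```

```text
16.45 [ 0.4953 -0.334   0.2339] [ 179.75   -0.22 -161.01] [-15.3  13.2  -8.6  -0.1 -68.5 -55.7] [ 1.9 -0.7 -4.1]
[-1.0, 13.85, -5.56] [0.004, -0.004, -0.0]
top [440 240] [[434.96417856 239.86975074]
 [424.693283   239.33311615]]
scene [232 108] [[232.65785153 115.84853794]
 [233.38503186 134.46627033]]
```

View pics/gun1.png

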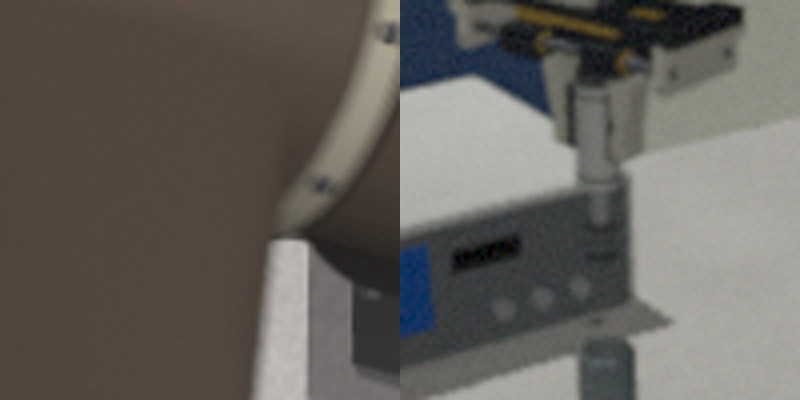

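```bash
cat > tgt.py <<'E'
from go import *
ex=R.from_euler('z',19,degrees=True).apply([1,0,0]); ey=R.from_euler('z',19,degrees=True).apply([0,1,0])
nz=-.5*ex+np.array([0,0,.75**.5]); M=np.c_[np.cross(ey,-nz),ey,-nz]
N=np.array([.5328,-.0221,.09])-.05*ex
def T(off,L=.081): return (N+nz*(L+off),M)
def st():
    s=r.get_state(); Q=R.from_euler('xyz',s["eef_rot"],degrees=True); m=s["tcp_pos"]+Q.apply([0,0,.081])-N
    print("mouth rel nipple mm (vx,vy,along):",np.round(1000*np.array([m@np.cross(ey,-nz),m@ey,m@nz]),1),"axial force",np.round(s["contact_force"]@nz,1), "F tool",np.round(Q.inv().apply(s["contact_force"]),1))
E
python3 -c "
from tgt import *
go(T(.05),T(.03)); st()"
```

```text
16.55 [ 0.4988 -0.336   0.2401] [-179.72    0.28 -160.95] [-15.3  12.9  -8.2   0.1 -68.5 -55.7] [ 1.  -0.3 -4. ]
[-1.9, 28.59, 3.54] [-0.005, -0.519, 0.002]
[-2.89, 28.6, 5.27] [-0.005, -0.519, 0.002]
mouth rel nipple mm (vx,vy,along): [  38.2 -286.2  101.9] axial force -3.9 F tool [-0.9 -0.7  4. ]
```

>>> {"name": "move_arm", "arguments": {"targets": [[[-1.9,28.6,-1],[0,-0.52,0]],[[-1.9,28.6,-1],[0,-0.52,0]],[[-1.9,28.6,0],[0,-0.52,0]],[[-1.9,28.6,3.5],[-0.004,-0.52,0]],[[-1.9,28.6,3.5],[-0.004,-0.52,0]]]}}

```text
time_s: 17.18
tcp_pos: [0.4211, -0.0678, 0.2014]
eef_rot: [179.7, 29.5, -161.4]
contact_force: [0.4, -1.2, -3.5]
gripper_width: 0.0313
gripper_force: 54.8
```

>>> {"name": "move_arm", "arguments": {"targets": [[[0,0,0],[0,0,0]],[[0,0,0],[0,0,0]],[[0,0,0],[0,0,0]]]}}

```text
time_s: 17.55
tcp_pos: [0.4241, -0.0693, 0.2034]
eef_rot: [179.8, 29.5, -161.3]
contact_force: [-0.2, -0.5, -4.1]
gripper_width: 0.031
gripper_force: 54.8
```

Run:
```python
from tgt import *
from plant import viewer
go(T(.03),T(.02)); st()
s=r.get_state(); t=s["tcp_pos"]; Q=R.from_euler('xyz',s["eef_rot"],degrees=True); im=[]
for c in("top","scene"):
    d=viewer.capture(c); x,y=np.round(proj(d,[N])[0]).astype(int)
    im.append(cv2.resize(d["image"][y-50:y+30,x-40:x+40],None,fx=5,fy=5,interpolation=2))
    print(c,np.round(((proj(d,[t+Q.apply([0,0,.025]),t+Q.apply([0,0,.081]),N+nz*.019,N])-[x-40,y-50]+.5)*5-.5)).tolist())
cv2.imwrite("pics/n1.png",np.hstack(im))
```

```text
17.55 [ 0.4241 -0.0693  0.2034] [ 179.8    29.52 -161.32] [ 15.4 -18.9 -48.   -3.4 -31.5 -84.2] [-0.2 -0.5 -4.1]
[-0.25, 0.92, 2.13] [0.001, -0.008, -0.005]
[-0.26, 0.92, 3.13] [0.001, -0.008, -0.005]
mouth rel nipple mm (vx,vy,along): [ 3.  -9.2 51.3] axial force -3.4 F tool [ 2.3 -0.5  3.4]
top [[275.0, 384.0], [247.0, 311.0], [209.0, 273.0], [201.0, 251.0]]
scene [[254.0, 37.0], [219.0, 146.0], [212.0, 214.0], [200.0, 250.0]]
```

View pics/n1.png

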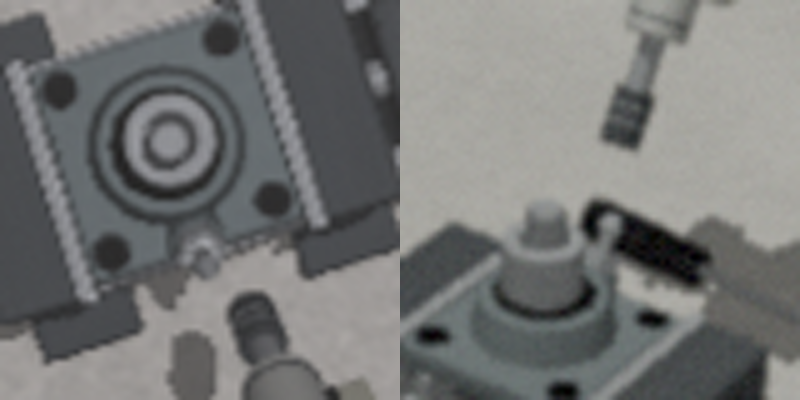

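>>> {"name": "move_arm", "arguments": {"targets": [[[-0.25,0.9,1.2],[0,-0.008,-0.005]],[[-0.25,0.9,2.4],[0,-0.008,-0.005]],[[-0.25,0.9,2.7],[0,-0.008,-0.005]],[[-0.25,0.9,2.7],[0,-0.008,-0.005]],[[-0.25,0.9,2.7],[0,-0.008,-0.005]]]}}

```text
time_s: 18.27
tcp_pos: [0.4355, -0.0551, 0.1814]
eef_rot: [180.0, 30.0, -160.9]
contact_force: [0.1, -0.5, -3.5]
gripper_width: 0.0312
gripper_force: 54.8
```

Run:
```python
from tgt import *
from plant import viewer
s=r.get_state(); t=s["tcp_pos"]; Q=R.from_euler('xyz',s["eef_rot"],degrees=True); im=[]
for c in("top","scene"):
    d=viewer.capture(c); x,y=np.round(proj(d,[N+nz*.03])[0]).astype(int)
    im.append(cv2.resize(d["image"][y-25:y+25,x-25:x+25],None,fx=8,fy=8,interpolation=2))
    print(c,np.round(((proj(d,[t+Q.apply([0,0,.025]),t+Q.apply([0,0,.081]),N+nz*.019,N])-[x-25,y-25]+.5)*8-.5)).tolist())
cv2.imwrite("pics/n2.png",np.hstack(im))
go(T(.01),T(0)); st()
```

```text
top [[244.0, 305.0], [201.0, 193.0], [199.0, 181.0], [186.0, 146.0]]
scene [[258.0, 47.0], [202.0, 222.0], [195.0, 238.0], [176.0, 297.0]]
18.38 [ 0.4354 -0.055   0.1814] [ 179.96   30.02 -160.91] [ 18.3 -16.7 -51.3  -1.  -25.3 -88.4] [-0.4  0.7 -4.7]
[-0.0, -0.07, 1.45] [0.001, 0.0, 0.001]
[-0.0, -0.07, 2.45] [0.001, 0.0, 0.001]
mouth rel nipple mm (vx,vy,along): [ 0.   0.8 24.5] axial force -4.0 F tool [2.5 0.8 4. ]
```

View pics/n2.png

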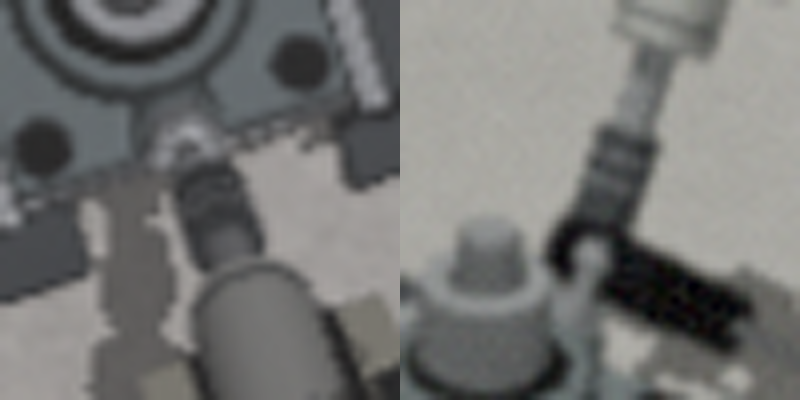

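>>> {"name": "move_arm", "arguments": {"targets": [[[-0.1,0,0],[0,0,0]],[[-0.1,0,0.4],[0,0,0]],[[-0.1,0,0.8],[0,0,0]],[[-0.1,0,1.1],[0,0,0]],[[-0.1,0,1.1],[0,0,0]]]}}

```text
time_s: 19.0
tcp_pos: [0.4412, -0.0527, 0.1714]
eef_rot: [180.0, 29.9, -160.9]
contact_force: [-0.0, 0.1, -3.9]
gripper_width: 0.0313
gripper_force: 54.8
```

```bash
python3 -c "
from tgt import *
st()"
```

```text
mouth rel nipple mm (vx,vy,along): [-0.3  1.1 12.8] axial force -3.4 F tool [1.9 0.1 3.4]
```

>>> {"name": "move_arm", "arguments": {"targets": [[[-0.05,0,0.2],[0,0,0]],[[-0.05,0,0.4],[0,0,0]],[[-0.05,0,0.6],[0,0,0]],[[-0.05,0,0.6],[0,0,0]]]}}

```text
time_s: 19.5
tcp_pos: [0.4443, -0.0517, 0.1666]
eef_rot: [180.0, 29.9, -160.9]
contact_force: [-1.4, -1.3, -4.3]
gripper_width: 0.0315
gripper_force: 54.8
```

```bash
python3 -c "
from tgt import *
st()"
```

```text
mouth rel nipple mm (vx,vy,along): [-0.7  1.   7. ] axial force -2.9 F tool [ 3.6 -0.8  2.9]
```

>>> {"name": "move_arm", "arguments": {"targets": [[[0.03,0,0.1],[0,0,0]],[[0.03,0,0.2],[0,0,0]],[[0.03,0,0.3],[0,0,0]],[[0.03,0,0.4],[0,0,0]],[[0.03,0,0.4],[0,0,0]]]}}

```text
time_s: 20.12
tcp_pos: [0.4458, -0.051, 0.1628]
eef_rot: [179.9, 29.9, -160.9]
contact_force: [-1.9, -0.1, -7.3]
gripper_width: 0.0313
gripper_force: 54.8
```

```bash
python3 -c "
from tgt import *
st()"
```

```text
mouth rel nipple mm (vx,vy,along): [-0.2  1.2  2.9] axial force -5.4 F tool [5.2 0.5 5.4]
```

>>> {"name": "move_arm", "arguments": {"targets": [[[0.04,0,0.1],[0,0,0]],[[0.04,0,0.2],[0,0,0]],[[0.04,0,0.3],[0,0,0]],[[0.04,0,0.4],[0,0,0]],[[0.04,0,0.4],[0,0,0]]]}}

```text
time_s: 20.75
tcp_pos: [0.4479, -0.0505, 0.1603]
eef_rot: [180.0, 30.0, -160.9]
contact_force: [-10.7, 0.1, 6.0]
gripper_width: 0.0312
gripper_force: 54.8
```

```bash
python3 -c "
from tgt import *
st()"
```

```text
mouth rel nipple mm (vx,vy,along): [-1.   0.9 -0.4] axial force 10.3 F tool [  5.7   3.6 -10.3]
```

>>> {"name": "move_arm", "arguments": {"targets": [[[0.03,0.03,0.2],[0,0,0]],[[0.03,0.03,0.4],[0,0,0]],[[0.03,0.03,0.6],[0,0,0]],[[0.03,0.03,0.8],[0,0,0]],[[0.03,0.03,0.8],[0,0,0]]]}}

```text
time_s: 21.38
tcp_pos: [0.4515, -0.0492, 0.1535]
eef_rot: [-180.0, 30.1, -160.9]
contact_force: [-12.4, -2.7, 8.3]
gripper_width: 0.0312
gripper_force: 54.8
```

```bash
python3 -c "
from tgt import *
st()"
```

```text
mouth rel nipple mm (vx,vy,along): [-1.   1.  -8.2] axial force 13.5 F tool [  6.7   1.5 -13.5]
```

>>> {"name": "move_arm", "arguments": {"targets": [[[0.03,0,0.1],[0,0,0]],[[0.03,0,0.2],[0,0,0]],[[0.03,0,0.3],[0,0,0]],[[0.03,0,0.4],[0,0,0]],[[0.03,0,0.4],[0,0,0]]]}}

```text
time_s: 22.0
tcp_pos: [0.4533, -0.0485, 0.1501]
eef_rot: [-180.0, 30.1, -160.9]
contact_force: [-12.4, -1.8, 9.9]
gripper_width: 0.031
gripper_force: 54.8
```

```bash
python3 -c "
from tgt import *
st()"
```

```text
mouth rel nipple mm (vx,vy,along): [ -1.   1. -12.] axial force 14.7 F tool [  5.7   2.4 -14.8]
```

>>> {"name": "move_arm", "arguments": {"targets": [[[0.02,0.02,0.05],[0,0,0]],[[0.02,0.02,0.1],[0,0,0]],[[0.02,0.02,0.15],[0,0,0]],[[0.02,0.02,0.15],[0,0,0]]]}}

```text
time_s: 22.5
tcp_pos: [0.4541, -0.0486, 0.15]
eef_rot: [-179.9, 30.2, -160.8]
contact_force: [-24.6, -7.3, 29.6]
gripper_width: 0.0309
gripper_force: 55.0
```

```bash
python3 -c "
from tgt import *
st()"
```

```text
mouth rel nipple mm (vx,vy,along): [ -1.6   0.7 -12.5] axial force 38.4 F tool [  7.3   1.1 -38.4]
```

>>> {"name": "move_arm", "arguments": {"targets": [[[0.02,0,-0.05],[0,0,0]],[[0.02,0,-0.05],[0,0,0]],[[0.02,0,-0.05],[0,0,0]],[[0.02,0,-0.05],[0,0,0]],[[0.02,0,-0.05],[0,0,0]]]}}

```text
time_s: 23.12
tcp_pos: [0.4538, -0.0486, 0.15]
eef_rot: [-180.0, 30.2, -160.8]
contact_force: [-18.2, -4.5, 19.7]
gripper_width: 0.0311
gripper_force: 55.0
```

Run:
```python
from tgt import *
from plant import viewer
st(); im=[]
for c in("top","scene"):
    d=viewer.capture(c); x,y=np.round(proj(d,[N+nz*.02])[0]).astype(int)
    im.append(cv2.resize(d["image"][y-40:y+40,x-40:x+40],None,fx=5,fy=5,interpolation=2))
cv2.imwrite("pics/end.png",np.hstack(im)); st()
```

```text
mouth rel nipple mm (vx,vy,along): [ -1.4   0.7 -12.4] axial force 26.4 F tool [  6.3   1.7 -26.4]
mouth rel nipple mm (vx,vy,along): [ -1.5   0.7 -12.4] axial force 26.7 F tool [  6.9   0.5 -26.7]
```

View pics/end.png

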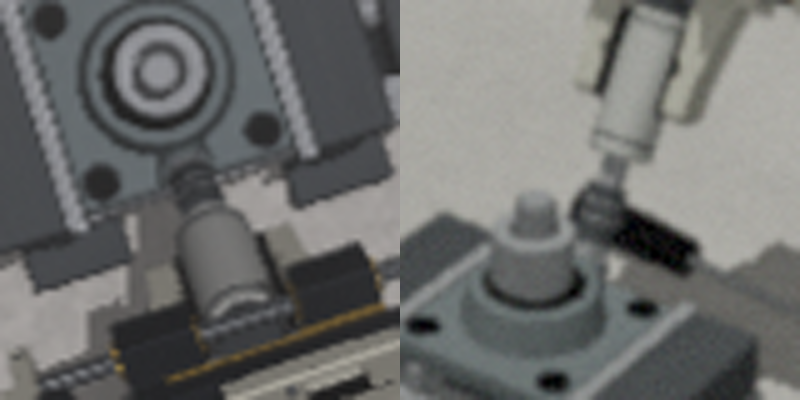

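```bash
python3 -c "
from plant import r
print(r.close_job())"
```

```text
the job is handed in; nothing more can be done
None
```

The job is handed in: the sleeve is seated on the bearing and released. The grease gun's coupler is snapped onto the nipple, and the gun is held pushed down for its full 12 mm stroke at about 26 N, finishing at about 23 s of the 58 s allowed.

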